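# Line up the breakfast things by height on the rail

## Task

Set the condiment rail for the breakfast table: stand the spice jar, salt shaker, egg cup and cork stopper upright on the wooden rail, each centred on its own felt disc, in order of height, with the tallest at the end next to the candle and the shortest at the end next to the mug. Leave the candle, the mug, the matchbox and the teaspoon where they are.

Things in the scene. Friction and masses are not known exactly. Their poses are not given: they have to be found in the camera images.
- spice_jar: Glass spice jar with a green cap, 106 mm tall, the tallest of the four; a cylinder 46 mm wide. The cap is fixed and begins 85 mm above the foot. 0.11 kg. Origin at the centre of its underside, z up; round about z, so its yaw does not matter.
- salt_shaker: Salt shaker: clear body with white salt, grey cap, 90 mm tall, second tallest. 44 mm wide at the foot, tapering a little upward; the cap, 74 to 90 mm above the foot, is 34 mm wide. 0.10 kg. Origin at the centre of its underside, z up; round about z, so its yaw does not matter.
- egg_cup: Turned light-wood egg cup on a foot, 58 mm tall, third tallest; its bowl, in the upper half, is 47 mm wide: grip it there. 0.05 kg. Origin at the centre of its underside, z up; round about z, so its yaw does not matter.
- cork: Cork bottle stopper, pale plain cylinder standing on end, 30 mm tall, the shortest of the four, 29 mm wide. 0.012 kg. Origin at the centre of its underside, z up; round about z, so its yaw does not matter.
- rail: Low pale-wood board, fixed flat on the worktop crosswise to the robot, 90 (x) by 400 (y) mm, top 14 mm above the worktop, a brass band near each end. Four flush grey felt discs, 62 mm wide with dark brown rings, lie along its y axis, centred at x = 0 and y = -150, -50, +50, +150 mm. Origin at the centre of its underside, z up. Place and turn vary. A wall cabinet hangs 0.7 m above, so carry low.
- candle: Pink candle in a clear glass, 76 mm wide, 90 mm tall, loose. It stands on the worktop just beyond one end of the rail, 270 mm from the rail's centre; which end varies. Leave it there. Origin at the centre of its underside.
- mug: Speckled pale stoneware mug, 84 mm wide (122 mm with its handle), 100 mm tall, loose. It stands on the worktop just beyond the rail's other end, 270 mm from the rail's centre. Leave it there. Origin at the centre of its underside.
- matchbox: Plain pale card matchbox, 36 x 56 x 16 mm, lying flat on the worktop among the four things. Leave it there. Origin at the centre of its underside.
- teaspoon: Steel teaspoon, 130 x 27 x 11 mm, lying on the worktop among the four things. Leave it there. Origin at the centre of its underside.
Mind the look-alikes: they are no part of the job. Leave any purple, red or turquoise look-alike of the spice_jar alone.

How it is judged:
At the end, for the whole second after the job is handed in: From the candle's end of the rail to the mug's end stand the spice jar, the salt shaker, the egg cup and the cork stopper, one to a felt disc, each within 15 mm of the disc's centre along and across the rail, upright within 0.1 rad, on the rail's top surface (within 5 mm), at rest (((y of candle in the frame of rail above 0 m and y of spice_jar in the frame of rail between 0.135 and 0.165 m and y of salt_shaker in the frame of rail between 0.035 and 0.065 m and y of egg_cup in the frame of rail between -0.065 and -0.035 m and y of cork in the frame of rail between -0.165 and -0.135 m) or (y of candle in the frame of rail below 0 m and y of spice_jar in the frame of rail between -0.165 and -0.135 m and y of salt_shaker in the frame of rail between -0.065 and -0.035 m and y of egg_cup in the frame of rail between 0.035 and 0.065 m and y of cork in the frame of rail between 0.135 and 0.165 m)) and x of spice_jar in the frame of rail between -0.015 and 0.015 m and z of spice_jar in the frame of rail between 0.009 and 0.019 m and angle between each of spice_jar, salt_shaker, egg_cup, cork's own z axis and vertical below 0.1 rad and linear speed of each of spice_jar, salt_shaker, egg_cup, cork below 0.02 m/s and angular speed of each of spice_jar, salt_shaker, egg_cup, cork below 0.2 rad/s and x of salt_shaker in the frame of rail between -0.015 and 0.015 m and z of salt_shaker in the frame of rail between 0.009 and 0.019 m and x of egg_cup in the frame of rail between -0.015 and 0.015 m and z of egg_cup in the frame of rail between 0.009 and 0.019 m and x of cork in the frame of rail between -0.015 and 0.015 m and z of cork in the frame of rail between 0.009 and 0.019 m); the robot touches nothing.
It fails at once if the candle is pushed more than 3 cm from where it stood (distance of candle from where it was at the start of the episode above 0.03 m).
It fails at once if the mug is pushed more than 3 cm from where it stood (distance of mug from where it was at the start of the episode above 0.03 m).
It fails at once if the matchbox is pushed more than 3 cm from where it stood (distance of matchbox from where it was at the start of the episode above 0.03 m).
It fails at once if the teaspoon is pushed more than 3 cm from where it stood (distance of teaspoon from where it was at the start of the episode above 0.03 m).
It also fails if it takes over 109 s, if anything falls off the work surface, if the arm or the gripper's body presses on something with over 40 N, if the wrist force passes 120 N, or if a joint passes its speed limit or range.

## Robot

A 7-joint arm with a two-finger parallel gripper is mounted at the origin on a cart in front of the work surface, level with it; the furniture and walls round the work are solid. World frame = base frame: x ahead of the robot, y to its left, z up, the work surface at z = 0. Lengths are in m, angles in rad, forces in N, time in s.
With the tool pointing down it reaches from about 0.4 to 0.9 m from the base axis. Payload 5.6 kg.
Tool frame: the origin (TCP) lies between the finger pads; the fingertips stand 25 mm ahead of it and the grasp point (between the pads) lies 6 mm ahead of it; z points along the fingers, y is the line along which they close (so a half turn about z gives the same grasp; the last joint's range is limited). The gripper opens to 92 mm and grips with 3 to 60 N. Pads are 20 mm wide; open, the fingers measure 128 mm over their backs; the gripper's body (75 mm by 189 mm) begins 69 mm behind the grasp point.
Start: joints at [1.307, 0.468, -0.012, 1.603, 0.006, 1.071, -0.056], TCP at [0.142, -0.634, 0.24] pointing down, gripper open.
Joint ranges: [-2.53, 2.53], [-0.31, 2.02], [-1.57, 1.55], [0.28, 2.44], [-1.29, 4.43], [0.15, 1.84], [-2.92, 2.92]. Speed limits (rad/s): [2.57, 2.57, 3.14, 3.14, 3.14, 3.14, 3.14].

## Interface

Orientations are given as a unit quaternion [w, x, y, z].
In Python, from plant import manip gives the robot as it stands. Calls block until the motion is done:
- manip.reach(position, orientation): joint-space move of the TCP to a pose.
- manip.move_l(position, ori=None, max_speed=0.15, stop_force=None): straight line of the TCP; ori=None keeps the orientation; max_speed is the mean speed in m/s. With stop_force (N) it stops when the force on the tool has changed by that much, and returns True; else False.
- manip.movej(angles): joint-space move.
- manip.open() and manip.grab(strength=None): open the fingers fully, or close them until they stop; strength is the grip in N (None keeps the last).
- manip.dwell(seconds).
- manip.solve_ik(position, orientation): joint angles nearest the present ones, or None.
- manip.observe(): the state.
- manip.grab_frame(name): name is "scene" or "side" or "wrist"; returns the picture (384x512x3 uint8, red, green, blue); there is no depth.
- manip.calibration(name): a dict with "fx", "fy", "cx", "cy" (pixels), "xyz" and "orientation" of the camera in the world; the wrist camera has in their place "tool_from_camera" (4x4, takes a point from camera to tool coordinates, whose origin is the TCP and whose axes are the flange's). Camera axes: x right, y down, z forward; pixel columns grow to the right and rows downward; lengths in m; the calibration is good to about 2 mm. A picture is of the moment at which its call begins: read the wrist's pose just before it. calibration takes no time and is no camera call.
A pose or a line that the arm cannot do raises manip.MotionError and nothing moves.
- manip.finish_job(): hands the job in; it is judged then, once.
The state is a dict: "time_s": time; "joints": joint angles; "qvel": joint speeds; "tau": joint torques, N m; "tcp_pos": TCP position; "tcp_rot": TCP orientation; "wrist_force": force on the tool from outside, world axes, zero at the start; "wrist_torque": the same for the moment, N m; "gripper_width": opening from 0.0 (shut) to 1.0 (fully open); "grasp_force": force on a finger pad.
Only numpy, scipy, OpenCV 4.12 (cv2) and the standard library are available. Lean on these libraries where they do the work, as an engineer would, in place of code of your own. Each camera call takes 0.05 s, during which the arm holds its last target. There are 200 camera calls.

## Working session

There is one attempt and no reset: what is moved stays moved. The work goes in short steps, each a Python script; the robot and the scene stay as the last script left them, time stands still between calls to the robot, and variables do not carry over. Pictures are saved under pics/ and viewed, at most 14 in all, crops included, and the job is handed in when it is done.

```bash
ls; mkdir -p pics
python3 - <<'E'
from plant import manip
import cv2
for n in("scene","side","wrist"):
    im=manip.grab_frame(n); cv2.imwrite(f"pics/{n}0.png",im[:,:,::-1]); print(n,manip.calibration(n))
s=manip.observe();print(s["time_s"],s["tcp_pos"],s["tcp_rot"])
E
```

```text
pics
scene {'fx': 437.75261329287275, 'fy': 437.75261329287275, 'cx': 260.15685235000524, 'cy': 191.4692629808349, 'xyz': array([-0.33821201,  0.61030458,  0.55559641]), 'orientation': array([ 0.22519595, -0.37578189,  0.76426503, -0.47325862])}
side {'fx': 412.54137404408283, 'fy': 412.54137404408283, 'cx': 260.81032325666604, 'cy': 189.8668260448752, 'xyz': array([-0.01653689,  0.92412228,  0.79799973]), 'orientation': array([ 0.1133592 , -0.20976348,  0.8590622 , -0.45294713])}
wrist {'fx': 298.4058164840452, 'fy': 298.4058164840452, 'cx': 254.91739554249148, 'cy': 189.8367322118712, 'tool_from_camera': array([[ 7.61160978e-04, -9.65850686e-01, -2.59098191e-01,
         7.19876653e-02],
       [ 9.99999643e-01,  8.30243417e-04, -1.57200899e-04,
        -4.28364271e-04],
       [ 3.66947163e-04, -2.59097978e-01,  9.65850973e-01,
        -1.44756412e-01],
       [ 0.00000000e+00,  0.00000000e+00,  0.00000000e+00,
         1.00000000e+00]])}
0.15 [ 0.1422086  -0.63386046  0.23888963] [-6.35276391e-04  9.93914142e-01  1.10155602e-01 -1.30913285e-04]
```

View pics/scene0.png

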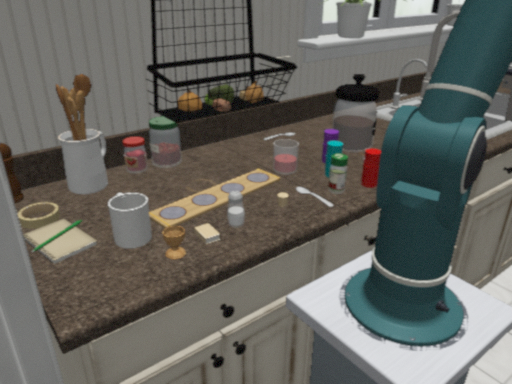

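View pics/side0.png

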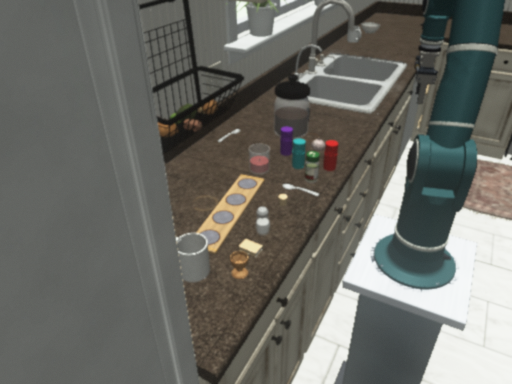

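The scene view shows the mug at (130,220) at the near (+y) end of the rail and the candle at (286,156) at the far end. The targets are the spice jar (339,172), salt (236,210), egg cup (174,243) and cork (283,195). I'll cast rays for rough positions and zoom in on the jar cluster.

```bash
cat > h.py <<'E'
import numpy as np, cv2
from scipy.spatial.transform import Rotation as R
from plant import manip
def rot(q): return R.from_quat(np.roll(q,-1)).as_matrix()
def cam(name, s=None):
    c=manip.calibration(name); K=np.array([[c["fx"],0,c["cx"]],[0,c["fy"],c["cy"]],[0,0,1.]])
    if name=="wrist":
        T=c["tool_from_camera"]; Rt=rot(s["tcp_rot"])
        return K, np.array(s["tcp_pos"])+Rt@T[:3,3], Rt@T[:3,:3]
    return K, np.array(c["xyz"]), rot(c["orientation"])
def ray(C,uv):
    K,o,Rm=C; d=Rm@np.linalg.inv(K)@np.array([uv[0],uv[1],1.]); return o,d/np.linalg.norm(d)
def plane(C,uv,z):
    o,d=ray(C,uv); return o+d*(z-o[2])/d[2]
def tri(rays):
    A=sum(np.eye(3)-np.outer(d,d) for o,d in rays); b=sum((np.eye(3)-np.outer(d,d))@o for o,d in rays)
    return np.linalg.solve(A,b)
def proj(C,p):
    K,o,Rm=C; q=K@Rm.T@(np.asarray(p)-o); return q[:2]/q[2]
def snap(tag):
    s=manip.observe(); im=manip.grab_frame("wrist")[:,:,::-1].copy(); cv2.imwrite(f"pics/{tag}.png",im); np.save(f"pics/{tag}.npy",np.r_[s["tcp_pos"],s["tcp_rot"]]); return im,cam("wrist",s)
def load(tag):
    a=np.load(f"pics/{tag}.npy"); return cv2.imread(f"pics/{tag}.png"),cam("wrist",dict(tcp_pos=a[:3],tcp_rot=a[3:]))
def down(yaw): # tool z down, tool y axis at yaw+90deg... x axis at yaw
    q=(R.from_euler("z",yaw)*R.from_euler("x",np.pi)).as_quat(); return np.roll(q,1)
E
python3 - <<'E'
from h import *
S=cam("scene");D=cam("side")
for n,a,b in [("salt",(236,222),(262,232)),("egg",(175,254),(240,274)),("match",(207,233),(251,247)),("cork",(283,196),(283,198)),("spoon",(315,196),(300,190)),("jar",(337,188),(312,177)),("red",(371,184),(330,168)),("candle",(286,171),(259,170)),("mug",(131,242),(195,277)),("disc1",(173,212),(210,237)),("disc4",(258,177),(247,184))]:
    print(n,plane(S,a,0).round(3)[:2],plane(D,b,0).round(3)[:2])
a=cv2.imread("pics/scene0.png")[110:230,270:400];b=cv2.imread("pics/side0.png")[110:230,230:360]
cv2.imwrite("pics/c1.png",np.hstack([cv2.resize(x,(390,360),interpolation=cv2.INTER_CUBIC) for x in(a,b)]))
E
```

```text
salt [0.429 0.078] [0.422 0.086]
egg [0.397 0.263] [0.394 0.265]
match [0.428 0.162] [0.419 0.159]
cork [ 0.465 -0.106] [ 0.44  -0.101]
spoon [ 0.412 -0.177] [ 0.408 -0.17 ]
jar [ 0.41  -0.264] [ 0.402 -0.266]
red [ 0.368 -0.364] [ 0.366 -0.355]
candle [ 0.588 -0.224] [ 0.594 -0.222]
mug [0.5  0.32] [0.494 0.328]
disc1 [0.566 0.178] [0.547 0.176]
disc4 [ 0.605 -0.127] [ 0.588 -0.12 ]
```

View pics/c1.png

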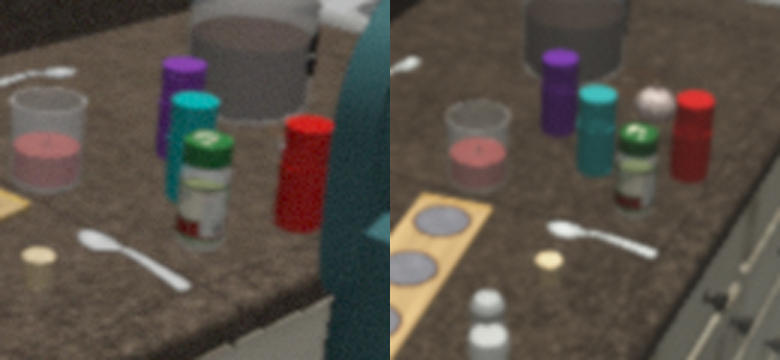

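The crop shows the green-capped jar with turquoise behind it, purple beyond that and red to its right. There is also a pale round bystander. Next I'll take two or three low wrist views for accurate positions.

Run:
```python
from h import *
print("canister",plane(cam("scene"),(352,152),0))
q=down(0)
manip.reach([0.2,-0.5,0.38],q)
manip.reach([0.43,-0.24,0.34],q); a,_=snap("w1")
manip.move_l([0.46,-0.08,0.34],max_speed=0.25); b,_=snap("w2")
manip.move_l([0.46,0.16,0.34],max_speed=0.25); c,_=snap("w3")
print(manip.observe()["time_s"],manip.observe()["tcp_pos"])
```

```text
canister [ 0.57313625 -0.51329062  0.        ]
4.35 [0.4602771  0.15837693 0.33984406]
```

View pics/w1.png

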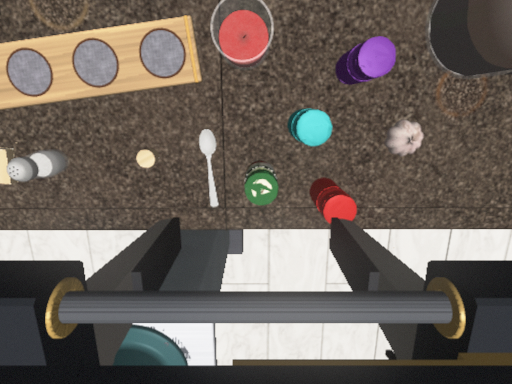

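View pics/w2.png

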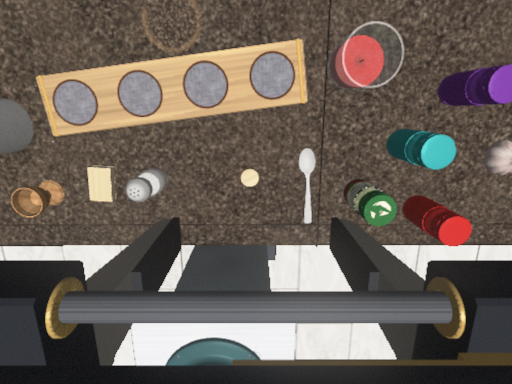

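View pics/w3.png

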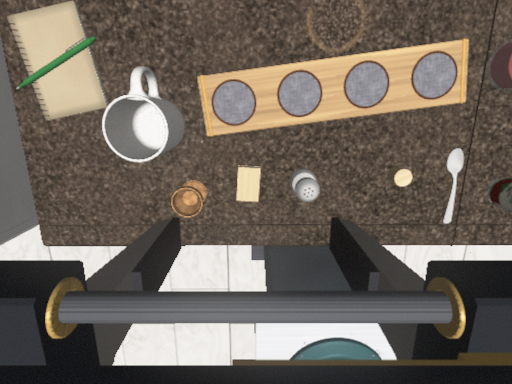

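The wrist views are clear. The discs in w2 are at (75,102), (140,93), (206,84) and (272,75). Cap and top centres are: cork (250,178), salt (139,190), egg cup (28,202) and green cap (381,209). The jar's neighbours are turquoise at (435,151) and red at (453,229). I'll refine these with masks and triangulate.

```bash
cat > meas.py <<'E'
from h import *
def blob(im,lo,hi,c,r,close=0):
    hsv=cv2.cvtColor(cv2.GaussianBlur(im,(3,3),0),cv2.COLOR_BGR2HSV); m=cv2.inRange(hsv,lo,hi)
    w=np.zeros_like(m); cv2.circle(w,c,r,255,-1); m&=w
    if close: m=cv2.morphologyEx(m,cv2.MORPH_CLOSE,np.ones((close,close)))
    cs,_=cv2.findContours(m,cv2.RETR_EXTERNAL,cv2.CHAIN_APPROX_NONE)
    k=cv2.convexHull(max(cs,key=cv2.contourArea)); (x,y),ax,_=cv2.fitEllipse(k); return np.array([x,y]),np.round(ax,1)
E
python3 - <<'E'
from meas import *
V={k:load(k) for k in("w1","w2","w3")}
spec={"cork":[((10,60,120),(35,200,255),{"w1":(146,159),"w2":(250,178),"w3":(403,178)},14)],
"jar":[((45,80,30),(75,255,255),{"w1":(262,188),"w2":(381,209)},26)],
"turq":[((80,120,150),(95,255,255),{"w1":(315,127),"w2":(438,152)},24)],
"red":[((0,150,170),(5,255,255),{"w1":(340,208),"w2":(454,230)},20)],
"d+150":[((90,10,60),(140,90,170),{"w2":(75,102),"w3":(234,102)},28)],
"d+50":[((90,10,60),(140,90,170),{"w1":(30,72),"w2":(140,93),"w3":(300,93)},28)],
"d-50":[((90,10,60),(140,90,170),{"w1":(95,62),"w2":(206,84),"w3":(366,84)},28)],
"d-150":[((90,10,60),(140,90,170),{"w1":(162,52),"w2":(272,75),"w3":(434,74)},28)]}
P={}
for n,[(lo,hi,cs,r)] in spec.items():
    rays=[];out=[]
    for k,c in cs.items():
        im,C=V[k]; p,ax=blob(im,lo,hi,c,r,5); rays.append(ray(C,p)); out.append((k,p.round(1).tolist(),ax.tolist()))
    P[n]=tri(rays); print(n,P[n].round(4),out)
for n,cs in {"salt":{"w1":(21,169),"w2":(138,190),"w3":(308,189)},"egg":{"w2":(28,202),"w3":(187,202)},"mugrim":{"w2":(0,0)}}.items():
    if len(cs)>1: print(n,tri([ray(V[k][1],c) for k,c in cs.items()]).round(4))
d=[P[k] for k in("d+150","d+50","d-50","d-150")]
print(np.linalg.norm(np.diff(d,axis=0),axis=1), np.mean(d,0))
# crops
a=V["w3"][0][150:230,150:330]; b=V["w2"][0][160:250,330:480]; c=V["w1"][0][140:190,0:170]
cv2.imwrite("pics/c2.png",np.vstack([cv2.resize(x,(720,0) if 0 else (600,int(600*x.shape[0]/x.shape[1]))) for x in(a,c)]))
E
```

```text
cork [ 0.4297 -0.0727  0.0301] [('w1', [145.0, 158.7], [19.7, 20.8]), ('w2', [249.3, 177.5], [19.1, 19.7]), ('w3', [403.4, 176.9], [18.1, 21.9])]
jar [ 0.4009 -0.2494  0.0964] [('w1', [261.0, 187.4], [33.1, 34.9]), ('w2', [377.6, 208.0], [33.7, 37.8])]
turq [ 0.4799 -0.3148  0.1044] [('w1', [313.8, 127.3], [34.6, 36.0]), ('w2', [437.9, 151.4], [31.8, 36.7])]
red [ 0.3713 -0.3549  0.1048] [('w1', [339.7, 209.9], [30.1, 33.0]), ('w2', [454.8, 230.7], [27.4, 33.6])]
d+150 [0.5435 0.1909 0.0141] [('w2', [74.8, 102.0], [35.4, 41.9]), ('w3', [233.5, 101.8], [37.7, 39.5])]
d+50 [0.5561 0.0918 0.014 ] [('w1', [29.0, 71.8], [36.2, 44.9]), ('w2', [139.5, 93.0], [36.6, 41.0]), ('w3', [299.3, 93.1], [38.0, 40.6])]
d-50 [ 0.5688 -0.0073  0.0141] [('w1', [95.0, 62.3], [37.4, 44.1]), ('w2', [205.1, 83.9], [38.0, 41.0]), ('w3', [366.1, 84.1], [37.5, 42.2])]
d-150 [ 0.5815 -0.1065  0.0138] [('w1', [162.1, 52.7], [38.9, 43.9]), ('w2', [271.7, 74.9], [38.9, 41.8]), ('w3', [433.9, 74.8], [37.0, 44.2])]
salt [0.4227 0.0837 0.0768]
egg [0.3976 0.2613 0.0541]
[0.09989088 0.09995215 0.10003248] [0.56246654 0.04222624 0.0139953 ]
```

View pics/c2.png

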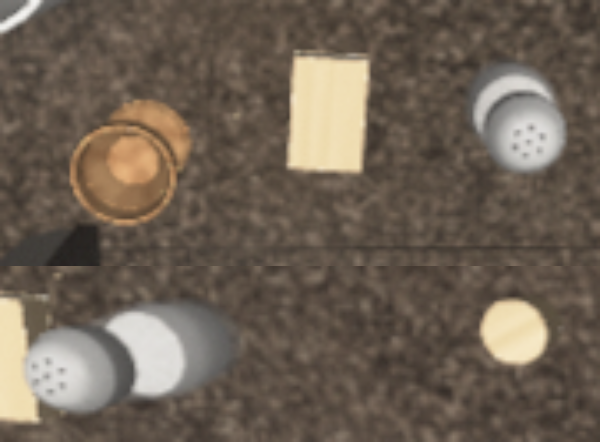

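The discs triangulate to 14 mm high and 100 mm apart, and the candle is at the −150 end. I'll cross-check the jar and salt shaker with the fixed cameras, then check IK.

Run:
```python
from meas import *
V={k:load(k) for k in("w1","w2","w3")}
for n in("scene","side"): V[n]=(cv2.imread(f"pics/{n}0.png"),cam(n))
r={}
for k,c,rr in[("w1",(262,188),26),("w2",(381,209),26),("scene",(339,160),14),("side",(313,156),12)]:
    p,ax=blob(V[k][0],(40,80,20),(75,255,255),c,rr,5); r[k]=ray(V[k][1],p)
    print(k,p.round(1),ax, "proj jar mid-cap of wrist est", proj(V[k][1],[.401,-.249,.096]).round(1),"foot",proj(V[k][1],[.401,-.249,0]).round(1))
print("jar wrist",tri([r["w1"],r["w2"]]),"fixed",tri([r["scene"],r["side"]]),"all",tri(list(r.values())))
print("salt",tri([ray(V[k][1],c) for k,c in {"w1":(14,170),"w3":(309,192)}.items()]).round(4))
# salt via grey cap top ring: bright crop for check
E=tri([ray(V["w2"][1],(28,202)),ray(V["w3"][1],(187.2,201.9))]); print("egg",E)
for y in (97.28,-82.72):
    for p in([.401,-.249,.07],[.398,.261,.06],[.5815,-.1065,.2],[.5435,.191,.2]): print(y,manip.solve_ik(p,down(np.radians(y))))
a=[cv2.resize(x,(300,240),interpolation=cv2.INTER_CUBIC) for x in (V["w1"][0][150:210,225:300],V["w2"][0][170:230,335:410])]
cv2.imwrite("pics/c3.png",np.hstack(a+[cv2.resize(V["w2"][0][165:209,120:175],(200,240))][:0]+[cv2.resize(V["w2"][0][165:205,120:170],(200,240))]))
```

```text
w1 [261.  187.4] [33.1 34.9] proj jar mid-cap of wrist est [260.7 186.9] foot [259.6 172.4]
w2 [377.6 208. ] [33.7 37.8] proj jar mid-cap of wrist est [377.1 208.2] foot [354.5 190. ]
scene [339.  159.1] [12.7 17.7] proj jar mid-cap of wrist est [338.9 159.2] foot [335.8 190.5]
side [312.7 155.4] [ 9.8 13.8] proj jar mid-cap of wrist est [312.3 155.9] foot [310.6 179.4]
jar wrist [ 0.40093212 -0.2494082   0.09636816] fixed [ 0.39986544 -0.24848483  0.0976267 ] all [ 0.40079456 -0.24948605  0.09685432]
salt [0.4228 0.0842 0.0883]
egg [0.39781913 0.2608778  0.0545992 ]
97.28 [ 0.84362762  0.48702453 -0.42837908  2.12347875  0.35237538  0.59835466
  0.29214005]
97.28 [-0.04577811  0.60400729 -0.74043799  2.10299467  0.65724092  0.67787724
 -1.10483287]
97.28 [ 0.62903995  0.51231407 -0.6699619   1.75422922  0.36909324  1.00418202
 -0.05293907]
97.28 [ 0.22409675  0.53767014 -0.82439163  1.78469534  0.4565369   1.02143969
 -0.64829435]
-82.72 [ 0.74606289  0.46706612 -0.31085043  2.1295945   0.25432338  0.57926489
 -2.76203192]
-82.72 [-1.4905498   0.77680846  1.11071911  2.18851407 -1.00250286  0.84091484
 -2.73454451]
-82.72 [ 0.13364106  0.41216982 -0.01166276  1.78802753  0.00577933  0.94142822
 -2.89497968]
-82.72 [-1.19877254  0.61545231  1.12145775  1.87437325 -0.63606321  1.06627175
 -2.83313579]
```

View pics/c3.png

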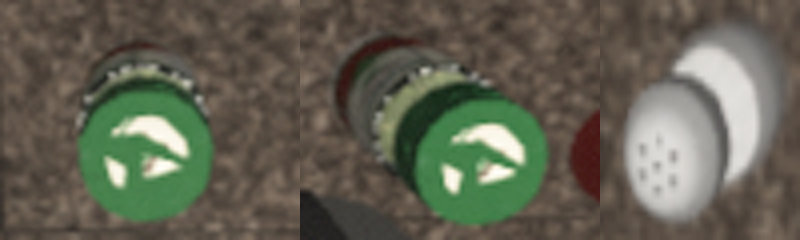

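The salt cap triangulates to 88 mm and the jar agrees across all four views. The cap-top centres are w1 (261.5,188.8) and w2 (380.3,210). I'll place the jar first, closing the fingers across the rail.

```bash
cat > pp.py <<'E'
from h import *
Q=down(np.radians(97.28)); HI=0.24
def st(l):
    s=manip.observe(); print(l,round(s["time_s"],2),np.round(s["tcp_pos"],4),"w",round(s["gripper_width"],3),"F",np.round(s["grasp_force"],1),np.round(s["wrist_force"],1))
def pick_place(src,dst,zg,grip):
    """zg: grasp point height above the foot"""
    zt=zg+.006
    manip.move_l([*src,zt+.06],max_speed=.3); manip.move_l([*src,zt],max_speed=.1); manip.grab(grip); st("grab")
    manip.move_l([*src,HI],max_speed=.2); st("lift")
    manip.move_l([*dst,HI],max_speed=.2); manip.move_l([*dst,zt+.014+.015],max_speed=.2)
    print("contact",manip.move_l([*dst,zt+.014-.004],max_speed=.03,stop_force=3)); st("down")
    manip.open(); manip.dwell(.2); manip.move_l([*dst,HI],max_speed=.2); st("away")
E
python3 - <<'E'
from pp import *
W=[load("w1")[1],load("w2")[1]]
j=tri([ray(W[0],(261.5,188.75)),ray(W[1],(380.25,210))]); print("jar top",j)
manip.reach([*j[:2],HI],Q)
pick_place(j[:2],(.5815,-.1065),.062,15)
manip.reach([.4228,.0842,HI],Q)
im,_=snap("w4")
E
```

```text
jar top [ 0.40085423 -0.24995208  0.10405632]
grab 8.6 [ 0.401 -0.25   0.068] w 0.498 F 15.0 [ 0.5  0.6 -0.1]
lift 9.61 [ 0.4001 -0.2496  0.2389] w 0.502 F 15.0 [-0.3  0.3 -2.1]
contact True
down 12.3 [ 0.582  -0.1065  0.0816] w 0.5 F 15.0 [0.3 0.1 2.5]
away 14.25 [ 0.5807 -0.1065  0.2388] w 0.998 F 0.0 [-0.3 -0.   0.2]
```

View pics/w4.png

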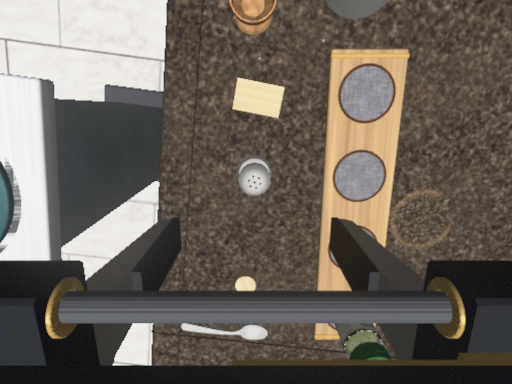

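The jar was gripped, carried and set down on its disc (contact at the expected height). The salt cap is at (254,180). I'll cross-check it, then place the salt shaker, egg cup and cork.

Run:
```python
from pp import *
C=load("w4")[1]; p=plane(C,(254,180),.089); print("salt check",p, "cork",plane(C,(245,285),.03))
s=(np.array([.4228,.0842])+p[:2])/2
pick_place(s,(.5688,-.0073),.048,12)
manip.reach([.3978,.2609,HI],Q)
pick_place((.3978,.2609),(.5561,.0918),.046,8)
manip.reach([.4297,-.0727,HI],Q)
pick_place((.4297,-.0727),(.5435,.1909),.023,6)
manip.reach([.46,-.05,.34],down(0)); snap("w5")
manip.move_l([.46,.13,.34],max_speed=.25); snap("w6"); st("end")
```

```text
salt check [0.42173171 0.08736122 0.089     ] cork [ 0.42940725 -0.07164966  0.03      ]
grab 17.42 [0.4224 0.0858 0.054 ] w 0.444 F 12.0 [-0.1 -0.3  0.2]
lift 18.5 [0.4215 0.0855 0.239 ] w 0.444 F 12.0 [-0.8 -0.  -2.3]
contact True
down 20.98 [ 0.5692 -0.0074  0.0675] w 0.443 F 12.0 [ 1.2 -0.1  3. ]
away 23.06 [ 0.568  -0.0074  0.2389] w 1.001 F 0.0 [ 0.7  0.7 -0.4]
grab 26.35 [0.3979 0.261  0.052 ] w 0.501 F 8.0 [ 0.4 -0.3  1.3]
lift 27.44 [0.3972 0.2604 0.239 ] w 0.503 F 8.0 [ 0.1  0.1 -1.8]
contact True
down 30.23 [0.557  0.0918 0.0652] w 0.5 F 8.0 [0.3 0.3 1.2]
away 32.26 [0.5554 0.0915 0.2389] w 0.996 F 0.0 [ 0.5 -0.7 -0.2]
grab 35.48 [ 0.4297 -0.0727  0.029 ] w 0.302 F 6.0 [-0.9  0.4 -0.7]
lift 36.69 [ 0.429  -0.0726  0.2391] w 0.3 F 6.0 [ 0.6 -1.  -0.4]
contact True
down 39.87 [0.5439 0.1908 0.042 ] w 0.304 F 6.0 [-0.1  0.2  0.4]
away 42.24 [0.5429 0.1905 0.2388] w 1.001 F 0.0 [-0.7 -0.4 -0.8]
end 44.27 [0.4602 0.1287 0.3396] w 1.002 F 0.0 [-0.  -0.3 -0.8]
```

View pics/w5.png

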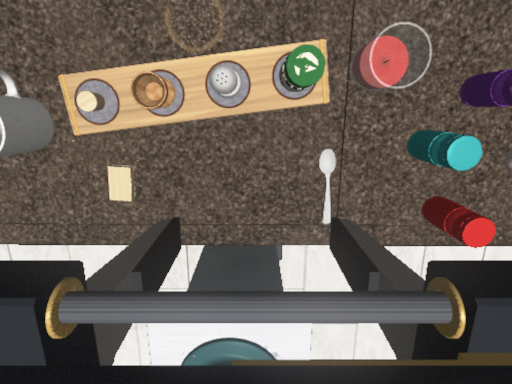

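View pics/w6.png

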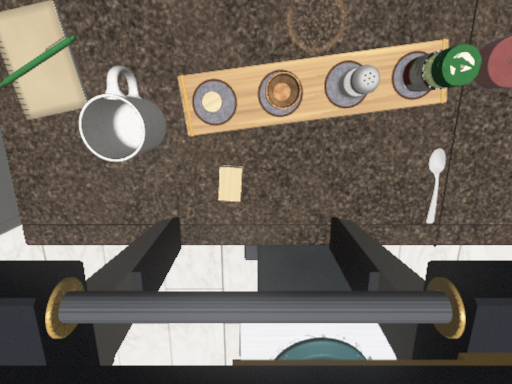

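All four stand upright on their discs. Tops are at w5/w6: cork (88,101)/(212,102), egg cup (151,91)/(283,91), salt (226,78)/(369,78) and jar (305,66)/(461,65). The bystanders have not moved. I'll triangulate in the rail frame to check centring.

Run:
```python
from pp import *
A,B=load("w5")[1],load("w6")[1]; y=np.radians(7.28)
for n,a,b in[("cork",(88,101),(212,102)),("egg",(151,91),(283,91)),("salt",(226,78),(369,78)),("jar",(305,66),(461,65))]:
    p=tri([ray(A,a),ray(B,b)]); d=p[:2]-[.56247,.04223]
    print(n,p.round(3),"rail",np.round([d@[np.cos(y),np.sin(y)],d@[-np.sin(y),np.cos(y)]],4))
```

```text
cork [0.543 0.191 0.038] rail [-0.0008  0.15  ]
egg [0.556 0.092 0.062] rail [-0.0003  0.0498]
salt [ 0.57  -0.012  0.09 ] rail [ 0.0003 -0.055 ]
jar [ 0.581 -0.105  0.119] rail [-0.0007 -0.1485]
```

```bash
python3 -c "
from plant import manip
print(manip.finish_job())"
```

```text
the job is handed in; nothing more can be done
None
```

The spice jar, salt shaker, egg cup and cork stand upright on the rail in height order from candle to mug, each measured within about 5 mm of its disc centre; the job is handed in at about 45 s, and no verdict was returned.

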